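# Fit the vial carousel onto its sample-changer drive

### The job

Put the vial carousel onto the drive unit: lower it over the shaft and turn it until the drive pin enters its pin hole, so that it sits fully home, flat on the flange, and let go of it. Lower it gently, do not drop or force it on, and leave everything else on the bench where it stands.

Things in the scene. Friction and masses are not known exactly. Their poses are not given: they have to be found in the camera images.
- carousel: loose aluminium vial carousel, 0.25 to 0.45 kg, lying flat on the worktop: disc 136 mm in diameter, 10 mm thick, with eight open wells 25 mm wide near the rim, a grey round hub 34 mm in diameter up to 32 mm height, and a bar handle on the hub. Origin: centre of the underside, on the hub's axis; z up. A central bore 14 mm in diameter in the underside is 32 mm deep.
- handle (a point): point on the carousel's axis 55 mm above its underside, inside its grey upright bar handle. The bar is 46 mm long (along the carousel's x), 16 mm thick (along its y) and stands from 32 to 68 mm above the underside. Axes as carousel.
- pin_hole (a point): centre of the carousel's round pin hole at its underside: 8 mm in diameter, right through the disc, 28 mm from the axis on the carousel's -x side; seen from above beside the hub, in line with the bar handle. Axes as carousel.
- drive_unit: fixed white round housing 132 mm in diameter with a grey control block (64 mm wide, 30 mm high) at its front, the -x side, reaching 85 mm from the axis. Its top is a steel flange 72 mm in diameter, 45 mm above the worktop, with an upright fixed shaft in its middle and a drive pin. Origin: centre of its underside, on the shaft's axis; z up.
- seat (a point): centre of the flange's top face, where the origin of the seated carousel belongs; axes as drive_unit. The drive pin rises from the flange 28 mm from here: 6 mm in diameter, 9 mm high, top 1 mm tapered. A stiff brake holds the flange in a different position every time, not measured: the pin stands anywhere within 43 degrees either way of the drive unit's -x (front).
- shaft_tip (a point): top of the shaft, 22 mm above the flange; the shaft is 12 mm in diameter, its last 3.5 mm tapered. The carousel slides 13 mm down it and then stands on the pin, unless its pin hole is over the pin to within 3 to 5 degrees. Turned about the shaft under a light pressure (about 5 N), it can drop the last 9 mm when the hole comes over the pin.
- bottle_small_a: bystander: white reagent bottle, 56 mm in diameter, 132 mm high; origin at the centre of its underside
- cup_a: bystander: white sample cup with blue snap lid, 55 mm in diameter, 58 mm high; origin at the centre of its underside
- vial_c: bystander: glass sample vial with white cap, 22 mm in diameter, 48 mm high; origin at the centre of its underside
- vial_d: bystander: glass sample vial with black cap, 22 mm in diameter, 48 mm high; origin at the centre of its underside
- clip_heap: bystander: heap of metal clips, 67 x 100 x 23 mm; origin at the centre of its underside
- tape_roll: bystander: roll of tape lying flat, 52 mm in diameter, 19 mm high; origin at the centre of its underside
- box_caps: bystander: small blue carton, 55 x 90 x 45 mm; origin at the centre of its underside

How it is judged:
By the outcome, as a careful person would: the job done as asked, in the order asked, and still so for the second after the job is handed in, with the robot touching nothing.
It also fails if it takes over 67 s, if anything falls off the work surface, if the arm or the gripper's body presses on something with over 40 N, if the wrist force passes 120 N, or if a joint passes its speed limit or range.

### The arm

A 6-joint arm with a two-finger parallel gripper is mounted at the origin on a cart in front of the work surface, level with it; the furniture and walls round the work are solid. World frame = base frame: x ahead of the robot, y to its left, z up, the work surface at z = 0. Lengths are in m, angles in rad, forces in N, time in s.
With the tool pointing down it reaches from about 0.35 to 0.925 m from the base axis. Payload 6.4 kg.
Tool frame: the origin (TCP) lies midway between the tips of the shut fingers; the grasp point (between the pads) lies grasp_offset behind it (grasp_offset is the distance from the TCP to the grasp point, in m); z points along the fingers, y is the direction in which the jaws open and shut (so a half turn about z gives the same grasp; the last joint's range is limited). The gripper opens to 85 mm and grips with 20 to 120 N. Pads are 22 mm wide; open, the fingers measure 114 mm over their backs; the gripper's body (76 mm by 85 mm) begins 54 mm behind the grasp point. The pads swing forward as they close: fully open they stand 13 mm farther back than shut.
Start: joints at [-0.174, 0.245, 1.558, -0, 1.339, -0.174], TCP at [0.65, 0, 0.231] pointing down, gripper open.
Joint ranges: [-3.13, 3.13], [-1.02, 2.26], [0.13, 2.54], [-0.95, 4.09], [0.21, 2.88], [-2.74, 2.74]. Speed limits (rad/s): [2.57, 2.57, 3.14, 3.14, 3.14, 3.14].

### API

Orientations are given as a unit quaternion [w, x, y, z].
In Python, from bench import read_state, grab_frame, calibration, hand_in, masks_of, grasp_offset gives the robot as it stands. The module is installed in compiled form; this text tells all that it offers.
- The arm moves only by the tool apply_moves, never from a script. Its argument "increments" is a list of rows, each a list of 6 numbers: the shift along the tool's x, y, z in mm, then the turn, a rotation vector about the tool's x, y, z in rad. In form: [[dx, dy, dz, ax, ay, az], ...]. A call has 1 to 5 rows; each row is the pose to reach, as a shift and turn from the pose measured when the call began, along the tool's axes at that moment; what a row does not reach only later rows make up. A row lasts 1/12 s, in which the tool goes at most 41.7 mm and 7.16 degrees, less where a joint would pass 70% of its speed; a pose out of reach is approached as far as the arm can. A call with a gripper value outside its range is refused whole. "gripper" is the opening, from -1 (shut) to 1 (fully open), set as the call begins (left out, the last holds). The fingers move at their own pace and stop on an object; "grip_force" is the grip in N (left out, the last holds). Time passes only in rows, so rows that repeat a pose let the fingers close. It gives the time, the measured TCP pose, the force and the opening at its end, in the units of the state.
- read_state(): the state, without advancing time (a new reading comes with each control period).
- grab_frame(name): name is "scene" or "side" or "wrist"; returns (picture, depth): 400x640x3 uint8, red, green, blue; 400x640 float32, m along the optical axis (not along the pixel's ray), 0 where there is no reading.
- calibration(name): a dict with "fx", "fy", "cx", "cy" (pixels), "rvec" (rotation vector, rad) and "tvec" (3), from world to camera coordinates, as OpenCV has them. Camera axes: x right, y down, z forward; pixel columns grow to the right and rows downward; lengths in m; the calibration is good to about 2 mm. A picture is of the moment at which its call begins: read the wrist's pose just before it. calibration takes no time and is no camera call; for the wrist camera it gives the pose at the moment of the call.
- hand_in(): hands the job in, once; it reports no verdict.
Trained networks look in the newest picture that a camera, given by its name, has taken for a name from the list of things; names that differ only in an ending like _2 or _b are one class to them, and where a whole thing is asked for, a point or a joint stands for the part that bears it (a point fixed in the world has none). Each returns a list of dicts, best first, with "conf" (0 to 1); they miss things now and then, are a little off and sometimes report something else, mostly with a low value. They report only what shows in the picture. A call takes as long as a camera call.
- masks_of(camera, thing): "pixels" (400x640 bool, what is visible of it) and "point" ([column, row] in pixels, amid what is visible of it).
The state is a dict: "t": time; "joint_pos": joint angles; "dq": joint speeds; "effort": joint torques, N m; "ee_pos": TCP position; "ee_rot": TCP orientation; "contact_force": force on the tool from outside, world axes, zero at the start; "ft_torque": the same for the moment, N m; "finger_gap": opening from 0.0 (shut) to 1.0 (fully open).
Only numpy, scipy, OpenCV 4.12 (cv2) and the standard library are available. Lean on these libraries where they do the work, as an engineer would, in place of code of your own. Each camera call takes 0.05 s, during which the arm holds its last target.

## Working session

There is one attempt and no reset: what is moved stays moved. The work goes in short steps, Python scripts to look and compute and a tool call to move; the robot and the scene stay as the last step left them, time stands still between calls to the robot, and variables do not carry over. Pictures are saved under pics/ and viewed, and the job is handed in when it is done.

Besides the shell and the picture viewer there is one more tool, called as name(argument=value, ...), one argument or row to a line, values as JSON. apply_moves: Moves the arm, as the interface text tells. Its arguments: {"type":"object","properties":{"increments":{"type":"array","items":{"type":"array","items":{"type":"number"}}},"gripper":{"type":"number"},"grip_force":{"type":"number"}},"required":["increments"]}

```bash
mkdir -p pics
cat > h.py <<'E'
import numpy as np, cv2
from bench import *
def save(n,img): cv2.imwrite('pics/'+n+'.png',cv2.cvtColor(img,cv2.COLOR_RGB2BGR))
def cam(name):
    c=calibration(name);R=cv2.Rodrigues(np.array(c['rvec'],float))[0];t=np.array(c['tvec'],float).ravel();return c,R,t
def world(C,u,v,d):
    c,R,t=C;u=np.asarray(u,float);v=np.asarray(v,float)
    p=np.stack([(u-c['cx'])/c['fx']*d,(v-c['cy'])/c['fy']*d,d*np.ones_like(u)],-1)
    return (p-t)@R
def ray(C,u,v,z):
    c,R,t=C;o=-R.T@t;d=R.T@np.array([(u-c['cx'])/c['fx'],(v-c['cy'])/c['fy'],1]);return o+d*(z-o[2])/d[2]
def proj(C,P):
    c,R,t=C;p=np.atleast_2d(P)@R.T+t;return np.stack([p[:,0]/p[:,2]*c['fx']+c['cx'],p[:,1]/p[:,2]*c['fy']+c['cy']],-1)
E
python3 - <<'E'
from h import *
print(read_state(),grasp_offset)
for n in ['scene','side','wrist']:
    p,d=grab_frame(n);save(n+'0',p);np.savez('pics/'+n+'0.npz',p=p,d=d);C=cam(n);print(n,C)
    for th in ['carousel','drive_unit']:
        for m in masks_of(n,th)[:2]:
            print(n,th,m['conf'],m['point'],m['pixels'].sum())
E
```

```text
{'t': 0.0, 'joint_pos': array([-1.74107300e-01,  2.45789618e-01,  1.55903962e+00,  1.23130500e-05,
        1.33871396e+00, -1.74093297e-01]), 'dq': array([ 0.00122742,  0.00018489,  0.00021886, -0.00053508,  0.00018204,
        0.00013715]), 'effort': array([ 6.17919522e-04, -4.29512215e+01, -3.26122355e+01, -1.30276699e-04,
        5.42047856e-03, -1.36905024e-05]), 'ee_pos': array([6.49429387e-01, 1.04622623e-04, 2.30182209e-01]), 'ee_rot': array([-8.02090910e-04,  7.07112401e-01,  7.07100489e-01, -5.54832642e-04]), 'contact_force': array([-0.39120425, -0.47789692,  0.22416824]), 'ft_torque': array([-0.02163517, -0.0175482 ,  0.05695854]), 'finger_gap': 1.0012724745008665} 0.0187
scene ({'fx': 370.73645507044824, 'fy': 370.73645507044824, 'cx': 314.323892998423, 'cy': 203.44618001923087, 'rvec': array([ 2.18198494, -0.91853502,  0.38331171]), 'tvec': array([-0.42033187,  0.2666363 ,  0.85214665])}, array([[ 0.70096412, -0.7131649 , -0.00671815],
       [-0.49684058, -0.48153938, -0.72198979],
       [ 0.51166272,  0.50942679, -0.69187109]]), array([-0.42033187,  0.2666363 ,  0.8521
[... 424 characters left out ...]
81001, -0.90623793],
       [ 0.74515651, -0.51641437, -0.42196916]]), array([0.23762031, 0.23986188, 1.10864682]))
side carousel 0.75 [256.9, 238.2] 1105
wrist ({'fx': 332.7883891313066, 'fy': 332.7883891313066, 'cx': 323.29503315242096, 'cy': 198.60084231305842, 'rvec': array([-2.83374366e+00,  1.35083557e-03,  9.93731528e-04]), 'tvec': array([-0.65093374, -0.03975777,  0.38001456])}, array([[ 9.99999316e-01, -1.03724056e-03, -5.40426275e-04],
       [-8.24723437e-04, -9.52987257e-01,  3.03009254e-01],
       [-8.29312842e-04, -3.03008602e-01, -9.52987460e-01]]), array([-0.65093374, -0.03975777,  0.38001456]))
wrist carousel 0.72 [155.1, 31.3] 8644
wrist drive_unit 0.87 [132.5, 309.2] 2129
```

View pics/scene0.png

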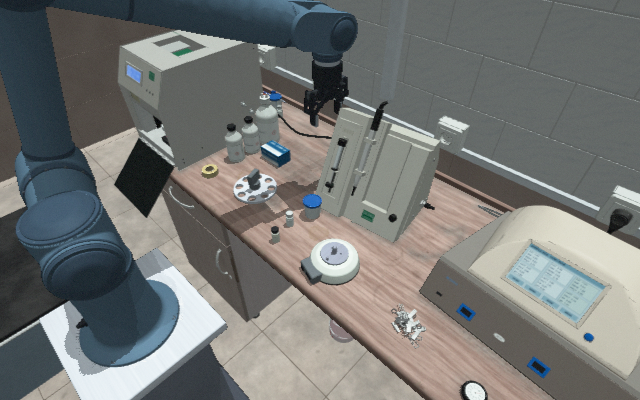

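View pics/side0.png

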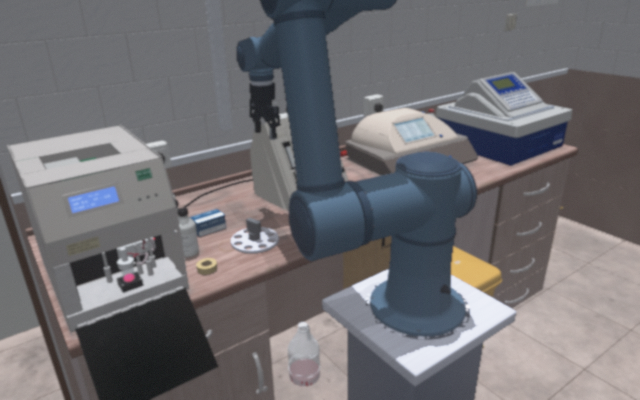

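View pics/wrist0.png

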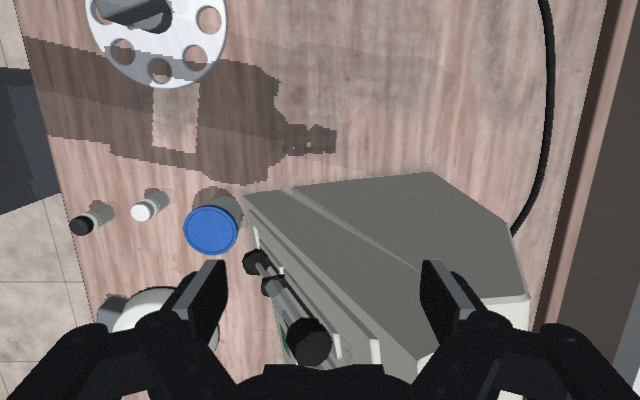

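Run:
```python
from h import *
for n in ['scene','wrist']:
    z=np.load('pics/%s0.npz'%n);C=cam(n);d=z['d'];v,u=np.mgrid[:400,:640]
    W=world(C,u,v,d)
    if n=='scene':
        for a in [(257,188),(255,180),(334,253),(335,262),(313,203),(340,160),(210,170),(275,232),(290,217),(275,152),(400,240),(235,150),(380,105),(345,110),(320,205),(405,150)]:
            print(a,W[a[1],a[0]].round(3))
        im=cv2.resize(z['p'][120:320,200:440],None,fx=3,fy=3,interpolation=cv2.INTER_CUBIC);save('sc_crop',im[:600,:720])
        # height map
        m=(d>0)&(W[...,2]>.12)&(W[...,0]>.3)&(W[...,0]<.95)&(abs(W[...,1])<.5)
        # disc fits
        m=(d>0)&(abs(W[...,2]-.01)<.006)
        s=[x for x in masks_of('scene','carousel')]
        for x in s:
            P=W[x['pixels']&(d>0)];print(x['conf'],P.mean(0),P.min(0),P.max(0), np.histogram(P[:,2],bins=np.arange(-.01,.1,.01)))
```

```text
(257, 188) [0.482 0.135 0.015]
(255, 180) [0.484 0.142 0.042]
(334, 253) [ 0.438 -0.228  0.049]
(335, 262) [ 0.422 -0.246  0.044]
(313, 203) [ 0.524 -0.07   0.057]
(340, 160) [ 0.628 -0.074  0.154]
(210, 170) [0.439 0.333 0.001]
(275, 232) [ 0.383 -0.067  0.046]
(290, 217) [ 0.453 -0.05   0.038]
(275, 152) [0.622 0.206 0.043]
(400, 240) [ 0.627 -0.303  0.001]
(235, 150) [0.529 0.302 0.052]
(380, 105) [ 0.713 -0.125  0.308]
(345, 110) [ 0.686 -0.034  0.269]
(320, 205) [ 0.536 -0.085  0.051]
(405, 150) [ 0.716 -0.217  0.213]
0.71 [ 0.4213184  -0.23589968  0.0336406 ] [ 0.35475513 -0.29186157 -0.000592  ] [ 0.50009552 -0.16851463  0.06733639] (array([  4, 101, 176, 359, 732, 632,  19,  16,   0,   0]), array([-0.01,  0.  ,  0.01,  0.02,  0.03,  0.04,  0.05,  0.06,  0.07,
        0.08,  0.09]))
0.66 [0.47771637 0.13974623 0.01495845] [ 0.41552836  0.08068406 -0.00428823] [0.55327884 0.23068238 0.06998122] (array([ 81, 575, 200,  28,  33,  33,  35,  63,   0,   0]), array([-0.01,  0.  ,  0.01,  0.02,  0.03,  0.04,  0.05,  0.06,  0.07,
        0.08,  0.09]))
0.35 [0.53684453 0.31260122 0.06573089] [ 0.51366035  0.29302181 -0.00151219] [0.62830026 0.4060352  0.13468609] (array([ 5, 33, 43, 36, 43, 42, 44, 45, 44, 58]), array([-0.01,  0.  ,  0.01,  0.02,  0.03,  0.04,  0.05,  0.06,  0.07,
        0.08,  0.09]))
```

View pics/sc_crop.png

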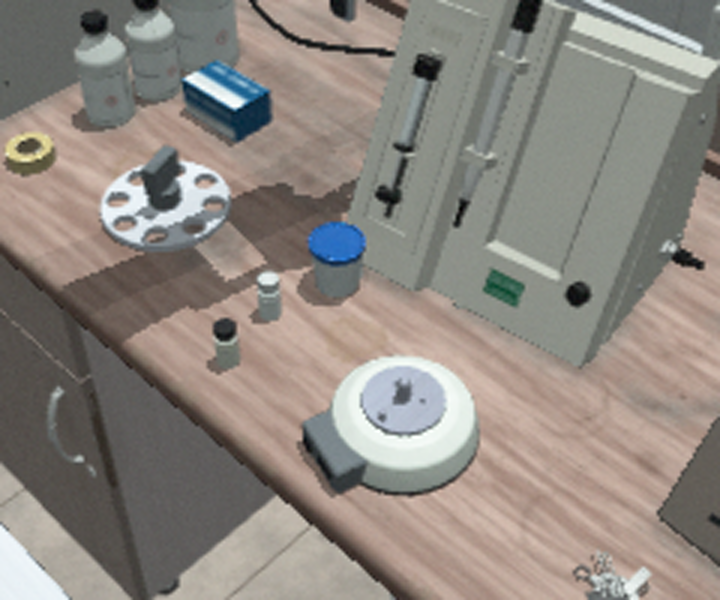

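Run:
```python
from h import *
from scipy.spatial.transform import Rotation as Ro
C=cam('wrist');print('cam',-C[1].T@C[2], 'fwd',C[1][2])
z=np.load('pics/wrist0.npz');d=z['d'];v,u=np.mgrid[:400,:640];W=world(C,u,v,d)
p=z['p'].astype(int)
# carousel disc fit from wrist: points at z≈.01 in mask
m=[x for x in masks_of('wrist','carousel')][0]['pixels']&(d>0)
P=W[m];print(np.histogram(P[:,2],bins=np.arange(-.01,.1,.01)))
Q=P[(abs(P[:,2]-.01)<.005)];print(len(Q),Q.min(0),Q.max(0))
H=P[P[:,2]>.055];print('handle',H.mean(0),H.min(0),H.max(0)); c=H[:,:2]-H[:,:2].mean(0);w,V=np.linalg.eigh(c.T@c);print(V[:,1])
# device front edge
for a in [(250,200),(245,195),(430,175),(260,230),(290,300),(250,215)]: print(a,W[a[1],a[0]].round(3))
zs=np.load('pics/scene0.npz');Cs=cam('scene');Ws=world(Cs,u,v,zs['d'])
ok=(zs['d']>0)&(Ws[...,2]>.07)&(Ws[...,2]<.2)&(Ws[...,1]<.25)&(Ws[...,1]>-.45)&(Ws[...,0]>.45)&(Ws[...,0]<.8)&(u>310)
for y in np.arange(-.4,.1,.05):
    s=ok&(abs(Ws[...,1]-y)<.025)
    if s.sum(): print('y',y.round(2),s.sum(),'minx',np.percentile(Ws[s][:,0],1).round(3))
```

```text
cam [0.65126753 0.07657487 0.37405717] fwd [-4.78532104e-04 -3.03070699e-01 -9.52967954e-01]
(array([  71, 2682, 4061,  138,  403,  246,  252,  752,    8,    0]), array([-0.01,  0.  ,  0.01,  0.02,  0.03,  0.04,  0.05,  0.06,  0.07,
        0.08,  0.09]))
6190 [0.41985087 0.08144313 0.00501439] [0.55590054 0.16307661 0.01495594]
handle [0.48582769 0.14350314 0.06559433] [0.46502937 0.13537642 0.05500875] [0.51137305 0.15136854 0.07084947]
[-0.98554448 -0.16941686]
(250, 200) [ 0.573 -0.032  0.037]
(245, 195) [ 0.562 -0.034  0.012]
(430, 175) [ 0.767 -0.008  0.023]
(260, 230) [ 0.591 -0.047  0.084]
(290, 300) [ 0.627 -0.065  0.169]
(250, 215) [ 0.575 -0.045  0.049]
y -0.3 931 minx 0.614
y -0.25 854 minx 0.611
y -0.2 928 minx 0.642
y -0.15 1065 minx 0.61
y -0.1 1019 minx 0.576
y -0.05 613 minx 0.581
y -0.0 9 minx 0.628
```

Run:
```python
from h import *
C=cam('scene');z=np.load('pics/scene0.npz');d=z['d'];v,u=np.mgrid[:400,:640];W=world(C,u,v,d);p=z['p'].astype(int)
im=cv2.resize(z['p'][230:290,295:365],None,fx=10,fy=10,interpolation=cv2.INTER_CUBIC);save('drv',im)
im=cv2.resize(z['p'][165:210,225:285],None,fx=12,fy=12,interpolation=cv2.INTER_CUBIC);save('car',im)
s=(d>0)&(abs(W[...,2]-.045)<.006)&(abs(W[...,0]-.43)<.08)&(abs(W[...,1]+.23)<.08)
print(W[s].mean(0),W[s].min(0),W[s].max(0))
# housing extents
```

```text
[ 0.43881682 -0.22789851  0.04334776] [ 0.39086314 -0.27686339  0.03900949] [ 0.4875493  -0.17983694  0.05087836]
```

View pics/drv.png

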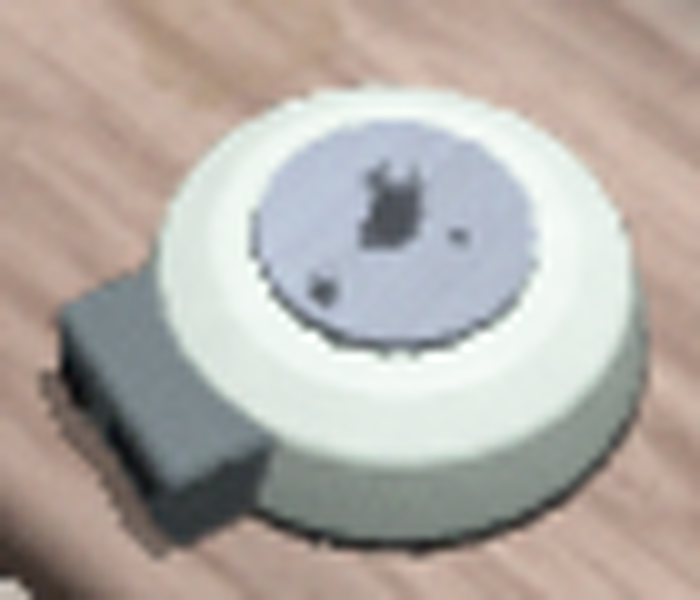

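View pics/car.png

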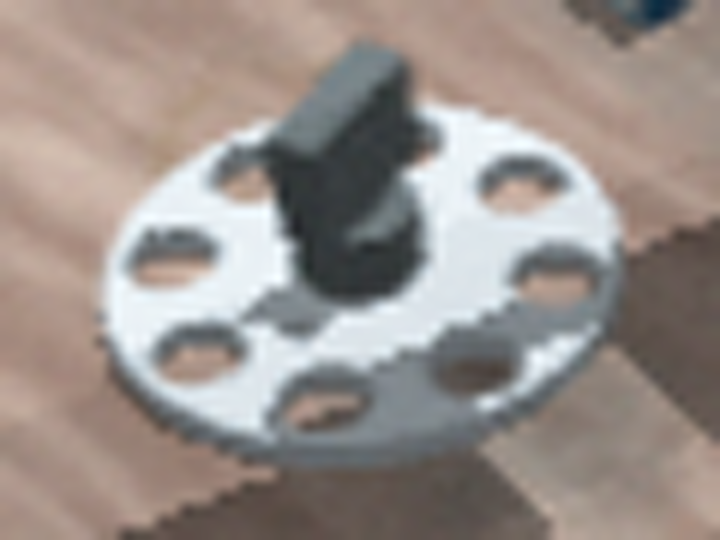

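Run:
```python
from h import *
C=cam('scene')
c=ray(C,334.5,253.2,.045);p=ray(C,327.2,259.2,.049);b=ray(C,311.5,269,.03);o=ray(C,340.8,253.6,.045)
print(c,p,b,o)
for q in (p,b): print(np.degrees(np.arctan2(*(q-c)[[1,0]])),np.hypot(*(q-c)[:2]))
```

```text
[ 0.44064182 -0.2277142   0.045     ] [ 0.41182008 -0.22949314  0.049     ] [ 0.37371433 -0.21258591  0.03      ] [ 0.45070624 -0.23988771  0.045     ]
-176.4680715024616 0.028876584737352395
167.2629113940247 0.06861599141194552
```

apply_moves(
  increments=[
    [26,-33,0,0,0,0],
    [52,-65,0,0,0,0],
    [78,-98,0,0,0,0],
    [104,-130,0,0,0,0],
    [130,-163,0,0,0,0],
  ],
)

```text
t: 0.97
ee_pos: [0.4857, 0.1306, 0.2312]
ee_rot: [0.0, 0.707, 0.707, 0.0]
contact_force: [0.6, 0.2, 1.2]
finger_gap: 0.999
```

apply_moves(
  increments=[
    [0,0,0,0,0,0],
    [0,0,0,0,0,0],
  ],
)

```text
t: 1.13
ee_pos: [0.4844, 0.1318, 0.2314]
ee_rot: [0.0, 0.706, 0.708, 0.0]
contact_force: [0.4, -0.8, 0.5]
finger_gap: 0.999
```

Run:
```python
from h import *
C=cam('wrist');p,d=grab_frame('wrist');save('w1',p);np.savez('pics/w1.npz',p=p,d=d)
m=masks_of('wrist','handle')+masks_of('wrist','pin_hole')
for x in m: print(x['conf'],x['point'],x['pixels'].sum())
```

```text
0.72 [323.8, 147.5] 9019
0.91 [323.6, 145.8] 9178
```

View pics/w1.png

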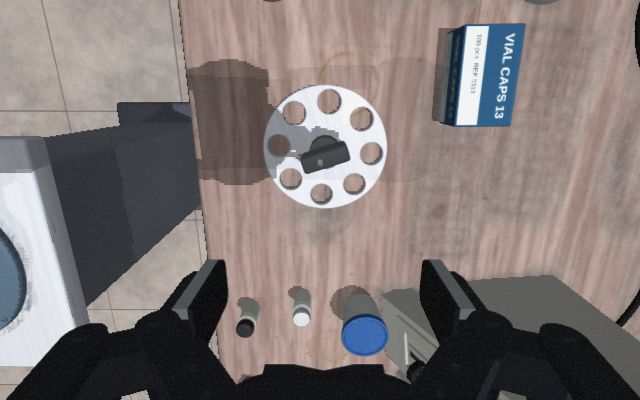

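Run:
```python
from h import *
p=np.load('pics/w1.npz')['p'];c=p[80:215,258:393]
c=cv2.resize(c,None,fx=4.4,fy=4.4,interpolation=cv2.INTER_CUBIC);c=(255*(c/255.)**.6).astype(np.uint8);save('w1c',c)
```

```text
(no output)
```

View pics/w1c.png

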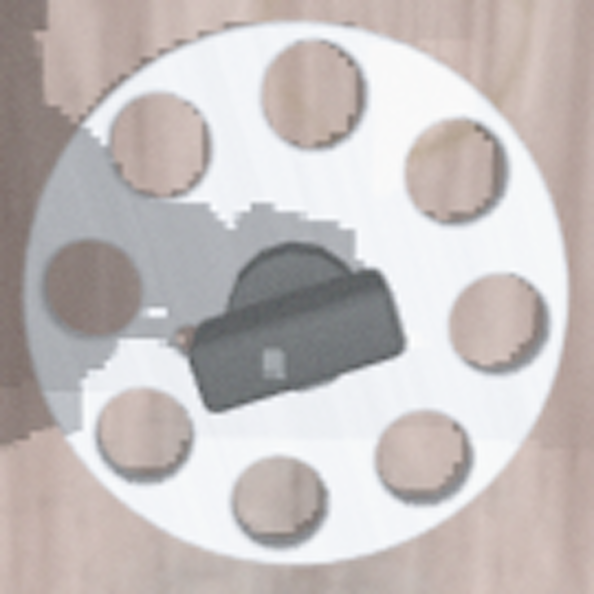

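```bash
cat > car.py <<'E'
from h import *
def carpose(p,d,C,zoff=0,guess=(.486,.143),r=.075):
    v,u=np.mgrid[:400,:640];W=world(C,u,v,d)
    s=(d>0)&(np.hypot(W[...,0]-guess[0],W[...,1]-guess[1])<r)
    H=W[s&(W[...,2]>zoff+.0615)&(W[...,2]<zoff+.075)]
    rect=cv2.minAreaRect((H[:,:2]*1000).astype(np.float32))
    c=H[:,:2]-H[:,:2].mean(0);w,V=np.linalg.eigh(c.T@c);a=np.degrees(np.arctan2(V[1,1],V[0,1]))
    print('top',len(H),H.mean(0).round(4),H[:,2].min(),H[:,2].max(),rect,'pca',a)
    D=W[s&(abs(W[...,2]-zoff-.01)<.004)]
    print('disc',len(D),D.min(0).round(4),D.max(0).round(4))
    mask=np.zeros(d.shape,np.uint8)
E
python3 - <<'E'
from car import *
z=np.load('pics/w1.npz');C=cam('wrist');carpose(z['p'],z['d'],C)
p=z['p'];g=cv2.cvtColor(p,cv2.COLOR_RGB2GRAY)
# well centres by contrast: project with z=.01 (top rim)
c0=np.array([258,80])
for cx,cy in [(159,144),(314,95),(456,171),(499,324),(424,457),(280,502),(145,435),(92,287)]:
    q=ray(C,258+cx/4.4,80+cy/4.4,.01);print(q.round(4))
L=np.array([ray(C,258+a/4.4,80+b/4.4,.01)[:2] for a,b in [(159,144),(314,95),(456,171),(499,324),(424,457),(280,502),(145,435),(92,287)]])
m=L.mean(0);print('centre',m,np.degrees(np.arctan2(*(L-m).T[::-1])).round(1),np.hypot(*(L-m).T).round(4))
q=ray(C,258+183/4.4,80+338/4.4,.01);print('hole',q,np.degrees(np.arctan2(*(q[:2]-m)[::-1])),np.hypot(*(q[:2]-m)))
q=[ray(C,258+a/4.4,80+b/4.4,.068) for a,b in [(195,345),(215,412),(405,348),(387,290)]];print(np.array(q).round(4))
E
```

```text
top 837 [0.4896 0.1483 0.0679] 0.061646157507709375 0.07072624235174033 ((489.5952453613281, 147.45164489746094), (45.82689666748047, 16.290424346923828), 17.656463623046875) pca -162.22172088726575
disc 7587 [0.4216 0.0802 0.006 ] [0.5575 0.2154 0.0138]
[0.4572 0.1866 0.01  ]
[0.4946 0.1978 0.01  ]
[0.5291 0.18   0.01  ]
[0.5411 0.1426 0.01  ]
[0.5232 0.1082 0.01  ]
[0.4861 0.0962 0.01  ]
[0.4515 0.1142 0.01  ]
[0.4396 0.1521 0.01  ]
centre [0.49031468 0.14722957] [ 130.1   85.2   40.2   -5.2  -49.9  -94.7 -139.6  174.5] [0.0514 0.0508 0.0508 0.051  0.051  0.0512 0.0509 0.051 ]
hole [0.46188779 0.13930022 0.01      ] -164.41417487053334 0.029512078912991124
[[0.4685 0.1485 0.068 ]
 [0.4725 0.134  0.068 ]
 [0.513  0.1478 0.068 ]
 [0.5089 0.16   0.068 ]]
```

apply_moves(
  increments=[
    [-40,-5,0,0,0,0],
    [-80,-11,0,0,0,0],
    [-120,-16,0,0,0,0],
    [-160,-21,0,0,0,0],
    [-200,-27,0,0,0,0],
  ],
)

```text
t: 1.7
ee_pos: [0.4596, -0.0728, 0.2321]
ee_rot: [0.001, 0.708, 0.706, 0.001]
contact_force: [0.9, -0.3, -0.4]
finger_gap: 1.002
```

apply_moves(
  increments=[
    [-40,-5,0,0,0,0],
    [-80,-11,0,0,0,0],
    [-120,-16,0,0,0,0],
    [-162,-23,0,0,0,0],
    [-165,-23,0,0,0,0],
  ],
)

```text
t: 2.12
ee_pos: [0.4351, -0.2449, 0.2325]
ee_rot: [0.002, 0.711, 0.703, -0.0]
contact_force: [-0.4, -1.0, 0.2]
finger_gap: 1.0
```

apply_moves(
  increments=[
    [0,0,0,0,0,0],
    [0,0,0,0,0,0],
  ],
)

```text
t: 2.28
ee_pos: [0.435, -0.2465, 0.2325]
ee_rot: [0.002, 0.712, 0.702, -0.0]
contact_force: [-0.7, 0.8, 0.7]
finger_gap: 1.002
```

Run:
```python
from h import *
C=cam('wrist');p,d=grab_frame('wrist');save('w2',p);np.savez('pics/w2.npz',p=p,d=d,R=C[1],t=C[2])
u,v=proj(C,[[.44,-.228,.045]])[0].astype(int);print(u,v)
u0,v0=max(u-50,0),max(v-50,0)
c=cv2.resize(p[v0:v0+100,u0:u0+100],None,fx=6,fy=6,interpolation=cv2.INTER_CUBIC);save('w2c',c);print(u0,v0)
```

```text
326 153
276 103
```

View pics/w2.png

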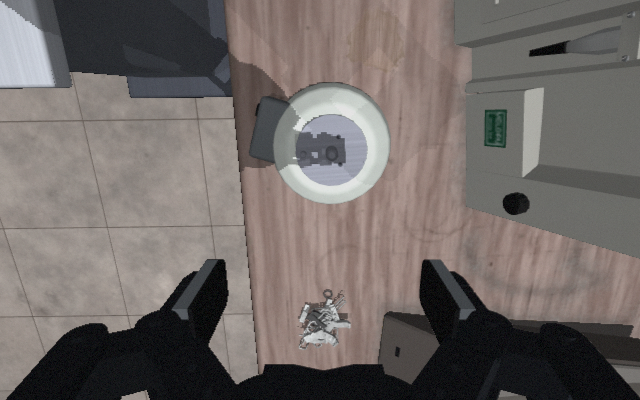

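View pics/w2c.png

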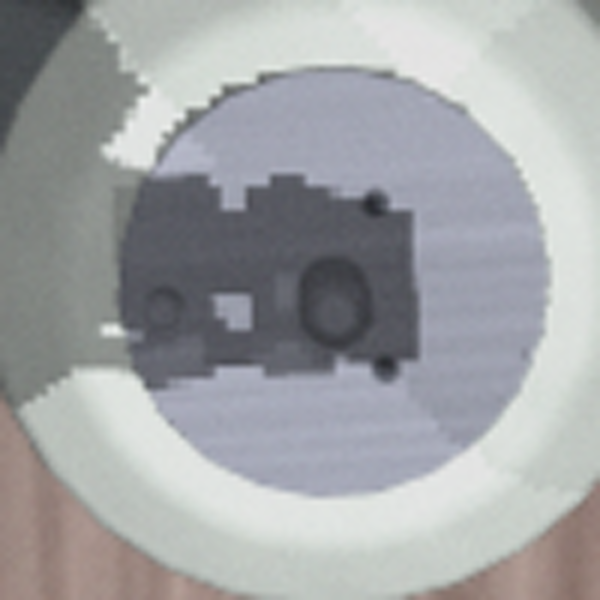

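Run:
```python
from h import *
z=np.load('pics/w2.npz');c=calibration('wrist');C=(c,z['R'],z['t'])
f=lambda a,b,h:ray(C,276-.5+a/6.,103-.5+b/6.,h)
cc=f(334,281,.045);s=f(337,299,.066)
print(cc,s)
v,u=np.mgrid[:400,:640];W=world(C,u,v,z['d'])
print('flange z',np.median(W[133:140,325:345,2]),W[150:156,300:307,2],'shaft',W[148:156,328:338,2].max())
for h in (.05,.054):
    p=f(166,307,h)
    for q in (cc,s): print(h,p.round(4),np.degrees(np.arctan2(*(p-q)[[1,0]])),np.hypot(*(p-q)[:2]))
```

```text
[ 0.44469304 -0.22423525  0.045     ] [ 0.44465576 -0.22357099  0.066     ]
flange z 0.0452001997771268 [[0.04497485 0.04535306 0.04566755 0.04645817 0.04458457 0.04425674
  0.04401402]
 [0.0451186  0.04442581 0.04778076 0.04979243 0.04778586 0.043948
  0.04483326]
 [0.04528745 0.0525223  0.05239934 0.05307561 0.05293332 0.0496707
  0.04542992]
 [0.04408225 0.05441458 0.05370779 0.05436429 0.05437148 0.05335174
  0.04657014]
 [0.05433211 0.05365895 0.05331619 0.05414057 0.05373473 0.05272194
  0.04394782]
 [0.05313174 0.05475334 0.05420906 0.0542603  0.05374116 0.05247134
  0.04552798]] shaft 0.06824167241807905
0.05 [ 0.417  -0.2273  0.05  ] -173.75414610334118 0.02783783206158873
0.05 [ 0.417  -0.2273  0.05  ] -172.38872857424224 0.0278809556133673
0.054 [ 0.4173 -0.2266  0.054 ] -175.16817559160486 0.027523263779377242
0.054 [ 0.4173 -0.2266  0.054 ] -173.78497045460256 0.02755009318578994
```

```bash
cat > mv.py <<'E'
from h import *
from scipy.spatial.transform import Rotation as Ro
def inc(x,y,z,psi):
    s=read_state();w,a,b,c=s['ee_rot'];R=Ro.from_quat([a,b,c,w]).as_matrix()
    ps=np.radians(psi);yv=np.array([np.cos(ps),np.sin(ps),0]);zv=np.array([0,0,-1.]);T=np.stack([np.cross(yv,zv),yv,zv],1)
    dp=R.T@(np.array([x,y,z])-s['ee_pos'])*1000;rv=Ro.from_matrix(R.T@T).as_rotvec()
    print('cur',s['ee_pos'].round(4),'psi',np.degrees(np.arctan2(R[1,1],R[0,1])).round(2),'tilt',(R[:,2]*1000).round(1))
    print('inc',dp.round(1),rv.round(4),'dist',np.linalg.norm(dp).round(1),'t',s['t'],'j',s['joint_pos'].round(2),'F',s['contact_force'].round(1),s['ft_torque'].round(2))
E
python3 -c "
from mv import *
inc(.4903,.1472,.15,-72.5)"
```

```text
cur [ 0.4352 -0.2453  0.2324] psi -0.68 tilt [    1.8    -2.5 -1000. ]
inc [393.3  50.3  81.5] [3.1000e-03 1.0000e-03 1.2535e+00] dist 404.8 t 2.3333 j [-0.74 -0.12  1.94 -0.    1.32 -0.73] F [-0.3  1.4 -0.1] [ 0.05 -0.03  0.05]
```

apply_moves(
  increments=[
    [40,5,0,0,0,0.12],
    [80,10,0,0,0,0.24],
    [120,15,0,0,0,0.36],
    [160,20,0,0,0,0.48],
    [200,26,0,0,0,0.6],
  ],
)

```text
t: 2.75
ee_pos: [0.4611, -0.0592, 0.2321]
ee_rot: [0.002, 0.877, 0.48, 0.0]
contact_force: [1.7, 0.3, 0.1]
finger_gap: 1.0
```

```bash
python3 -c "
from mv import *
inc(.4903,.1472,.23,-72.5)"
```

```text
cur [ 0.4611 -0.0592  0.2321] psi -32.56 tilt [    2.3    -2.3 -1000. ]
inc [189.7 -86.5   1.7] [ 3.30e-03 -4.00e-04  6.97e-01] dist 208.5 t 2.75 j [-0.37 -0.21  2.02 -0.    1.33  0.2 ] F [1.7 0.3 0.1] [-0.01 -0.04 -0.08]
```

apply_moves(
  increments=[
    [37,-17,0,0,0,0.12],
    [74,-34,0,0,0,0.24],
    [111,-51,0,0,0,0.36],
    [148,-68,0,0,0,0.48],
    [187,-85,0,0.003,0,0.6],
  ],
)

```text
t: 3.17
ee_pos: [0.4853, 0.1177, 0.232]
ee_rot: [0.001, 0.973, 0.232, 0.001]
contact_force: [-0.4, -0.6, -0.2]
finger_gap: 0.998
```

```bash
python3 -c "
from mv import *
inc(.4903,.1472,.11,-72.5)"
```

```text
cur [0.4853 0.1177 0.232 ] psi -63.16 tilt [ 1.5e+00 -8.0e-01 -1.0e+03]
inc [ 17.7 -24.2 122. ] [ 0.0013 -0.0011  0.1631] dist 125.6 t 3.1667 j [ 0.01 -0.12  1.94 -0.    1.32  1.11] F [-0.4 -0.6 -0.2] [-0.05 -0.05 -0.02]
```

apply_moves(
  increments=[
    [12,-17,0,0,0,0.09],
    [18,-24,30,0.001,-0.001,0.163],
    [18,-24,70,0.001,-0.001,0.163],
    [18,-24,100,0.001,-0.001,0.163],
    [18,-24,100,0.001,-0.001,0.163],
  ],
)

```text
t: 3.58
ee_pos: [0.485, 0.1485, 0.1254]
ee_rot: [-0.0, 0.988, 0.154, -0.006]
contact_force: [-0.4, 1.1, -0.3]
finger_gap: 1.001
```

Run:
```python
from mv import *
inc(.4903,.1472,.037,-72.5)
C=cam('wrist');p,d=grab_frame('wrist');save('w3',p)
print(proj(C,[[.4903,.1472,.068],[.4683,.1403,.068],[.5122,.1541,.068]]))
```

```text
cur [0.485  0.1485 0.1254] psi -72.32 tilt [ -12.9   -1.1 -999.9]
inc [ 5.8  3.1 88.3] [-0.0029  0.0126  0.0031] dist 88.6 t 3.5833 j [ 0.07  0.04  1.99 -0.    1.12  1.34] F [-0.4  1.1 -0.3] [ 0.01  0.01 -0.  ]
[[325.99500873 212.66024675]
 [325.78060405 245.26405476]
 [326.17517538 177.89877664]]
```

View pics/w3.png

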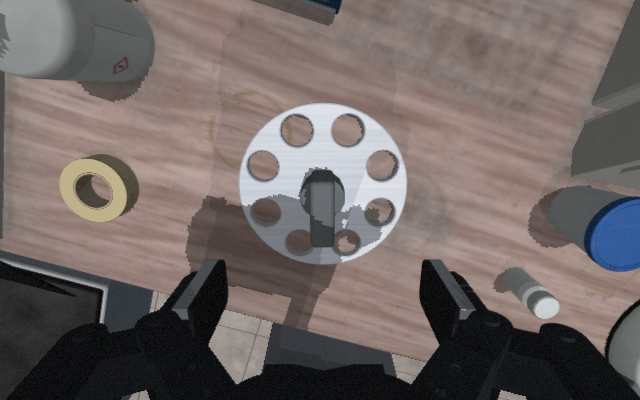

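apply_moves(
  increments=[
    [6,3,30,-0.003,0.0126,0.003],
    [6,3,30,-0.003,0.0126,0.003],
    [6,3,30,-0.003,0.0126,0.003],
  ],
)

```text
t: 3.88
ee_pos: [0.4939, 0.1477, 0.0999]
ee_rot: [0.0, 0.988, 0.152, 0.003]
contact_force: [0.5, 0.8, 0.3]
finger_gap: 0.999
```

Run:
```python
from mv import *
from car import carpose
inc(.4903,.1472,.037,-72.5)
C=cam('wrist');p,d=grab_frame('wrist');save('w4',p)
carpose(p,d,C,guess=(.49,.147))
print(proj(C,[[.4903,.1472,.068],[.4683,.1403,.068],[.5122,.1541,.068]]))
```

```text
cur [0.4939 0.1477 0.0999] psi -72.49 tilt [ 5.2e+00  4.0e-01 -1.0e+03]
inc [-3.9 -0.7 62.9] [ 0.0012 -0.005   0.0002] dist 63.0 t 3.8833 j [0.07 0.09 1.99 0.   1.05 1.34] F [0.5 0.8 0.3] [-0.06  0.    0.03]
top 2009 [0.4896 0.1496 0.0677] 0.06174776822418944 0.07027761839078893 ((487.8728332519531, 149.27577209472656), (45.53893280029297, 16.018775939941406), 17.694133758544922) pca -162.06008792509698
disc 15665 [0.4195 0.0812 0.006 ] [0.5552 0.2169 0.0139]
[[319.92362435 242.73332625]
 [320.01673301 278.11688316]
 [319.77005093 204.87244888]]
```

View pics/w4.png

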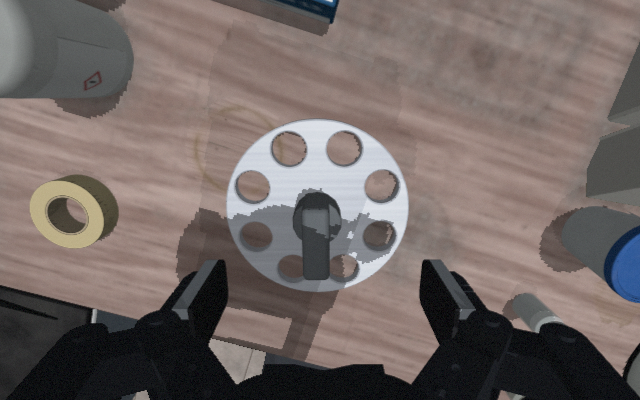

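Run:
```python
from mv import *
inc(.4903,.1500,.037,-72.3)
```

```text
cur [0.4949 0.1477 0.1011] psi -72.5 tilt [ 7.9e+00  5.0e-01 -1.0e+03]
inc [-4.2 -3.7 64. ] [ 0.0019 -0.0077 -0.0035] dist 64.3 t 3.9333 j [ 0.07  0.09  1.99 -0.    1.05  1.34] F [-0.4 -0.3  0.8] [-0.01 -0.02  0.01]
```

apply_moves(
  increments=[
    [-4,-4,15,0.002,-0.0077,-0.0035],
    [-4,-4,40,0.002,-0.0077,-0.0035],
    [-4,-4,40,0.002,-0.0077,-0.0035],
    [-4,-4,40,0.002,-0.0077,-0.0035],
  ],
)

```text
t: 4.27
ee_pos: [0.4895, 0.1504, 0.0609]
ee_rot: [-0.0, 0.988, 0.154, -0.001]
contact_force: [-0.5, 0.2, -0.3]
finger_gap: 1.003
```

Run:
```python
from mv import *
inc(.4903,.1500,.037,-72.3)
```

```text
cur [0.4895 0.1504 0.0609] psi -72.29 tilt [   -1.8     0.  -1000. ]
inc [ 0.7  0.7 23.9] [-0.0006  0.0018  0.0002] dist 23.9 t 4.2667 j [0.08 0.16 2.01 0.   0.98 1.34] F [-0.5  0.2 -0.3] [ 0.    0.01 -0.  ]
```

apply_moves(
  increments=[
    [0.7,0.5,12,0,0.0018,0],
    [0.7,0.5,24,0,0.0018,0],
    [0.7,0.5,24,0,0.0018,0],
    [0.7,0.5,24,0,0.0018,0],
  ],
)

```text
t: 4.6
ee_pos: [0.4896, 0.1501, 0.0361]
ee_rot: [-0.0, 0.988, 0.154, -0.001]
contact_force: [0.1, -0.4, 0.6]
finger_gap: 0.999
```

Run:
```python
from mv import *
inc(.4903,.1500,.037,-72.3)
```

```text
cur [0.4896 0.1501 0.0361] psi -72.29 tilt [-1.9e+00  5.0e-01 -1.0e+03]
inc [ 0.6  0.3 -0.9] [-0.001   0.0017  0.0001] dist 1.1 t 4.6 j [0.08 0.2  2.01 0.   0.93 1.34] F [ 0.1 -0.4  0.6] [-0.02 -0.01 -0.02]
```

apply_moves(
  increments=[
    [0,0,0,0,0,0],
    [0,0,0,0,0,0],
    [0,0,0,0,0,0],
    [0,0,0,0,0,0],
    [0,0,0,0,0,0],
  ],
  gripper=-1,
  grip_force=60,
)

```text
t: 5.02
ee_pos: [0.4898, 0.1501, 0.0364]
ee_rot: [-0.0, 0.988, 0.154, -0.001]
contact_force: [-0.2, 0.1, -0.7]
finger_gap: 0.301
```

apply_moves(
  increments=[
    [0,0,0,0,0,0],
    [0,0,0,0,0,0],
    [0,0,0,0,0,0],
    [0,0,0,0,0,0],
    [0,0,0,0,0,0],
  ],
)

```text
t: 5.43
ee_pos: [0.4901, 0.1502, 0.0367]
ee_rot: [-0.0, 0.988, 0.154, -0.0]
contact_force: [-0.8, 0.7, 2.5]
finger_gap: 0.18
```

Run:
```python
from mv import *
inc(.4903,.1500,.037,-72.3)
from car import carpose
C=cam('wrist');p,d=grab_frame('wrist');save('w5',p)
carpose(p,d,C,guess=(.488,.149))
```

```text
cur [0.4901 0.1502 0.0367] psi -72.29 tilt [-9.e-01  6.e-01 -1.e+03]
inc [ 0.1  0.2 -0.3] [-0.0008  0.0006  0.0001] dist 0.4 t 5.4333 j [0.08 0.2  2.01 0.   0.93 1.34] F [-0.8  0.7  2.5] [0.02 0.02 0.02]
top 5545 [0.4927 0.1495 0.0683] 0.061503703574887866 0.07499933107295073 ((491.068359375, 145.1661834716797), (45.79916763305664, 39.11566162109375), 41.79114532470703) pca -162.46524007389962
disc 21651 [0.4199 0.0796 0.006 ] [0.5557 0.2158 0.014 ]
```

View pics/w5.png

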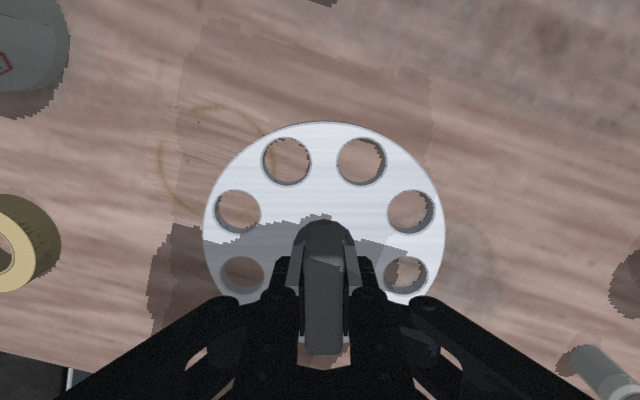

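Run:
```python
from mv import *
C=cam('scene');a=ray(C,225+362/12-.5,165+275/12-.5,.01);b=ray(C,295+395/10-.5,230+231/10-.5,.045);print(a,b,b-a)
print('wrist',np.array([.4447-.4903,-.2239-.1472]))
inc(.4903,.1502,.16,-72.3)
```

```text
[0.48135424 0.14679451 0.01      ] [ 0.44118197 -0.22552717  0.045     ] [-0.04017228 -0.37232168  0.035     ]
wrist [-0.0456 -0.3711]
cur [0.4901 0.1502 0.0367] psi -72.29 tilt [-9.e-01  6.e-01 -1.e+03]
inc [ 1.000e-01 -1.000e-01 -1.233e+02] [-0.0008  0.0007  0.0002] dist 123.3 t 5.4833 j [0.08 0.2  2.01 0.   0.93 1.34] F [-0.8  1.2  3.2] [0.05 0.11 0.04]
```

apply_moves(
  increments=[
    [0,0,-10,0,0,0],
    [0,0,-30,0,0,0],
    [0,0,-60,0,0,0],
    [0,0,-95,0,0,0],
    [0,0,-125,0,0,0],
  ],
)

```text
t: 5.9
ee_pos: [0.4892, 0.1499, 0.1628]
ee_rot: [-0.0, 0.988, 0.154, -0.001]
contact_force: [0.5, 0.3, -3.7]
finger_gap: 0.176
```

Run:
```python
from mv import *
inc(.4447,-.2211,.16,-84.5)
```

```text
cur [0.4892 0.1499 0.1628] psi -72.29 tilt [-2.5e+00  3.0e-01 -1.0e+03]
inc [-155.3  339.9    2.8] [-0.0008  0.0024  0.213 ] dist 373.7 t 5.9 j [ 0.08 -0.    1.96  0.    1.19  1.34] F [ 0.5  0.3 -3.7] [ 0.01 -0.14 -0.05]
```

apply_moves(
  increments=[
    [-12,26,0,0,0,0.02],
    [-28,61,0,0,0,0.05],
    [-44,96,0,0,0,0.08],
    [-60,131,0,0,0,0.11],
    [-76,166,0,0,0,0.14],
  ],
)

```text
t: 6.32
ee_pos: [0.4658, -0.0325, 0.1623]
ee_rot: [-0.0, 0.996, 0.084, -0.002]
contact_force: [1.0, -0.3, -5.3]
finger_gap: 0.176
```

Run:
```python
from mv import *
inc(.4447,-.2211,.16,-84.5)
```

```text
cur [ 0.4658 -0.0325  0.1623] psi -80.36 tilt [-4.e+00  6.e-01 -1.e+03]
inc [-52.4 182.4   2.2] [-0.0011  0.0039  0.0722] dist 189.8 t 6.3167 j [-0.31 -0.12  2.07 -0.    1.19  1.09] F [ 1.  -0.3 -5.3] [-0.02 -0.13  0.05]
```

apply_moves(
  increments=[
    [-10,35,0,0,0.002,0.02],
    [-20,72,0,0,0.004,0.04],
    [-31,109,0,0,0.004,0.06],
    [-42,146,0,0,0.004,0.072],
    [-52,180,0,0,0.004,0.072],
  ],
)

```text
t: 6.73
ee_pos: [0.4432, -0.2203, 0.1617]
ee_rot: [-0.001, 0.999, 0.048, -0.001]
contact_force: [1.1, 1.0, -4.4]
finger_gap: 0.176
```

apply_moves(
  increments=[
    [0,0,0,0,0,0],
    [0,0,0,0,0,0],
    [0,0,0,0,0,0],
  ],
)

```text
t: 6.98
ee_pos: [0.4424, -0.2196, 0.1609]
ee_rot: [-0.002, 0.999, 0.047, -0.001]
contact_force: [0.8, -0.3, -4.5]
finger_gap: 0.174
```

Run:
```python
from mv import *
inc(.4447,-.2211,.12,-84.5)
C=cam('wrist');p,d=grab_frame('wrist');save('w6',p)
v,u=np.mgrid[:400,:640];W=world(C,u,v,d)
s=(d>0)&(np.hypot(W[...,0]-.4447,W[...,1]+.2211)<.08)&(W[...,2]>.08)&(W[...,2]<.15)
D=W[s];print(np.histogram(D[:,2],bins=np.arange(.08,.15,.005)))
C=cam('scene');p,d=grab_frame('scene');save('s6',cv2.resize(p[180:300,280:400],None,fx=5,fy=5))
```

```text
cur [ 0.4424 -0.2196  0.1609] psi -84.59 tilt [   -2.9     3.7 -1000. ]
inc [ 2.3  1.9 40.9] [-0.0039  0.0026 -0.0016] dist 41.0 t 6.9833 j [-0.69 -0.04  2.01  0.    1.18  0.78] F [ 0.8 -0.3 -4.5] [ 0.01 -0.02  0.02]
(array([    0,     0,     0,     0,     0,     0,     0,     0,    25,
        1065, 18541,  3285,   154]), array([0.08 , 0.085, 0.09 , 0.095, 0.1  , 0.105, 0.11 , 0.115, 0.12 ,
       0.125, 0.13 , 0.135, 0.14 , 0.145]))
```

View pics/w6.png

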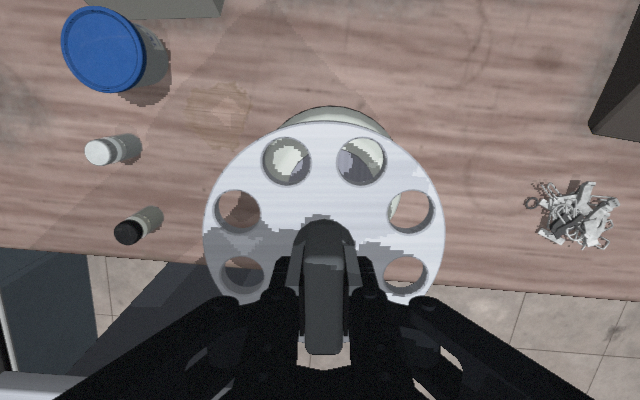

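View pics/s6.png

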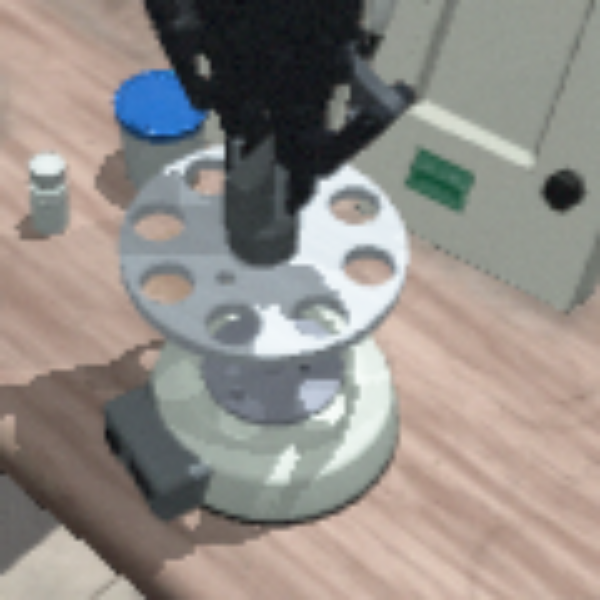

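Run:
```python
from mv import *
C=cam('scene');a=ray(C,280+264/5-.4,180+250/5-.4,.1342);print(a)
h=ray(C,280+225/5-.4,180+277/5-.4,.1342);print(h,np.degrees(np.arctan2(*(h-a)[[1,0]])))
inc(.4447,-.2211,.115,-84.5)
```

```text
[ 0.43448242 -0.22294934  0.1342    ]
[ 0.40955716 -0.22137577  0.1342    ] 176.38763172698827
cur [ 0.4429 -0.2189  0.1612] psi -84.48 tilt [   -2.4     3.1 -1000. ]
inc [ 1.7  2.6 46.1] [-0.0033  0.0021  0.0004] dist 46.2 t 7.0833 j [-0.69 -0.05  2.01  0.    1.18  0.78] F [-0.1 -0.  -4. ] [-0.03 -0.    0.  ]
```

```bash
cat > fit.py <<'E'
from mv import *
from scipy.ndimage import map_coordinates
from scipy.optimize import minimize
def fit(C,p,c0,r,z,dr=.0012,rng=.008,arc=None,sgn=1):
    g=p.astype(float).mean(-1);a=np.linspace(0,2*np.pi,240,endpoint=False)
    if arc is not None: a=a[arc(a)]
    def samp(cx,cy,rr):
        q=proj(C,np.stack([cx+rr*np.cos(a),cy+rr*np.sin(a),np.full_like(a,z)],1));return map_coordinates(g,[q[:,1],q[:,0]],order=1)
    def sc(c): return sgn*np.clip(sgn*0+samp(c[0],c[1],r-dr)-samp(c[0],c[1],r+dr),-60,60).mean()
    best=max(((sc((c0[0]+i,c0[1]+j)),c0[0]+i,c0[1]+j) for i in np.arange(-rng,rng+1e-6,.0005) for j in np.arange(-rng,rng+1e-6,.0005)))
    return np.round(best,4)
E
python3 - <<'E'
from fit import *
C=cam('scene');p0=np.load('pics/scene0.npz')['p']
print('disc0',fit(C,p0,(.4814,.1468),.068,.01))
print('flange',fit(C,p0,(.4412,-.2255),.036,.045,sgn=-1))
p,d=grab_frame('scene')
print('disc1',fit(C,p,(.4345,-.2229),.068,.1342,arc=lambda a:(a>2)&(a<6)), read_state()['ee_pos'])
w=np.load('pics/w1.npz');W2=np.load('pics/w2.npz')
c=calibration('wrist')
C2=(c,W2['R'],W2['t']);print('wflange',fit(C2,W2['p'],(.4447,-.2239),.036,.045,sgn=-1,rng=.005))
print('whousing', fit(C2,W2['p'],(.4447,-.2239),.066,.02,rng=.006))
E
```

```text
disc0 [27.6618  0.4839  0.1493]
flange [36.8658  0.4397 -0.2265]
disc1 [36.1881  0.438  -0.2189] [ 0.44309297 -0.21887321  0.16135419]
wflange [52.2341  0.4442 -0.2254]
whousing [16.9389  0.4407 -0.2294]
```

Run:
```python
from fit import *
s=read_state();w,a,b,c_=s['ee_rot'];R=Ro.from_quat([a,b,c_,w]).as_matrix();c,Rc,tc=cam('wrist')
Rh=Rc@R;th=Rc@s['ee_pos']+tc   # tool->cam
def camat(pos,q):
    w,a,b,c_=q;n=Ro.from_quat([a,b,c_,w]).as_matrix();Rn=Rh@n.T;return (c,Rn,th-Rn@np.array(pos))
W2=np.load('pics/w2.npz');C2=(c,W2['R'],W2['t'])
C2b=camat([.435,-.2465,.2325],[.002,.712,.702,0]);print(-C2[1].T@C2[2],-C2b[1].T@C2b[2])
C1=camat([.4844,.1318,.2314],[0,.706,.708,0]);p1=np.load('pics/w1.npz')['p']
print('disc w1',fit(C1,p1,(.490,.147),.068,.01,rng=.005))
for dr in (.0008,.0012,.002):
  print('flange',fit(C2,W2['p'],(.4447,-.2245),.036,.045,sgn=-1,rng=.003,dr=dr),
   'upper half',fit(C2,W2['p'],(.4447,-.2245),.036,.045,sgn=-1,rng=.003,dr=dr,arc=lambda a:a<3.14),
   'lower',fit(C2,W2['p'],(.4447,-.2245),.036,.045,sgn=-1,rng=.003,dr=dr,arc=lambda a:a>3.14))
im=W2['p'][133:173,312:352];im=cv2.resize(im,None,fx=14,fy=14,interpolation=cv2.INTER_CUBIC);im=np.clip(im.astype(float)*2.2,0,255).astype(np.uint8)
for z,col,r in ((.045,(255,0,0),.006),(.0635,(0,255,0),.006),(.067,(0,0,255),.0035)):
    t=np.linspace(0,6.28,60);q=proj(C2,np.stack([.4445+r*np.cos(t),-.2245+r*np.sin(t),t*0+z],1));q=((q-[312,133]+.5)*14).astype(int)
    cv2.polylines(im,[q.reshape(-1,1,2)],False,col,1)
save('shaft',im)
v,u=np.mgrid[:400,:640];W=world(C2,u,v,W2['d']);S=W[(W2['d']>0)&(np.hypot(W[...,0]-.4447,W[...,1]+.224)<.012)&(W[...,2]>.062)];print('tip',S.mean(0),len(S),S.min(0),S.max(0))
```

```text
[ 0.43710291 -0.16954578  0.37503752] [ 0.43695637 -0.16726882  0.37507524]
disc w1 [58.0732  0.487   0.151 ]
flange [45.2494  0.4442 -0.2255] upper half [46.7395  0.4442 -0.2255] lower [43.7593  0.4442 -0.2255]
flange [51.9483  0.4442 -0.225 ] upper half [53.3552  0.4442 -0.225 ] lower [51.5641  0.4442 -0.2255]
flange [54.8471  0.4442 -0.2245] upper half [56.0363  0.4442 -0.2245] lower [54.3327  0.4442 -0.225 ]
tip [ 0.44726624 -0.22965082  0.21228072] 293 [ 0.4393276  -0.23599058  0.06220463] [ 0.45517149 -0.2201506   0.3248248 ]
```

View pics/shaft.png

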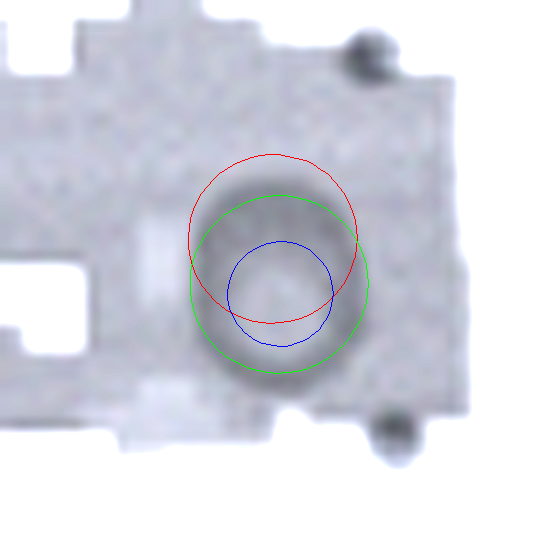

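apply_moves(
  increments=[
    [0,-30,0,0,0,0],
    [0,-65,0,0,0,0],
    [0,-100,0,0,0,0],
    [0,-130,0,0,0,0],
    [0,-145,0,0,0,0],
  ],
)

```text
t: 7.55
ee_pos: [0.4279, -0.0705, 0.1612]
ee_rot: [-0.002, 0.999, 0.05, -0.001]
contact_force: [1.2, -0.2, -5.0]
finger_gap: 0.179
```

apply_moves(
  increments=[
    [0,0,0,0,0,0],
    [0,0,0,0,0,0],
    [0,0,0,0,0,0],
    [0,0,0,0,0,0],
    [0,0,0,0,0,0],
  ],
)

```text
t: 7.97
ee_pos: [0.4281, -0.0713, 0.1614]
ee_rot: [-0.002, 0.999, 0.05, -0.001]
contact_force: [-0.4, 0.4, -5.3]
finger_gap: 0.177
```

Run:
```python
from fit import *
for i in range(3):
    s=read_state();C=cam('wrist');p,d=grab_frame('wrist');np.savez('pics/w7_%d.npz'%i,p=p,d=d,R=C[1],t=C[2],pos=s['ee_pos'],q=s['ee_rot']);print(s['ee_pos'].round(4),(-C[1].T@C[2]).round(4),s['dq'].round(3))
save('w7',p)
```

```text
[ 0.4281 -0.0713  0.1614] [ 0.5071 -0.0652  0.304 ] [-0.003  0.001  0.     0.002  0.002 -0.   ]
[ 0.4281 -0.0713  0.1613] [ 0.5071 -0.0652  0.3039] [ 0.001 -0.001  0.002  0.004  0.003  0.001]
[ 0.428  -0.0712  0.1613] [ 0.5071 -0.0652  0.3039] [ 0.003  0.     0.003  0.001 -0.     0.001]
```

View pics/w7.png

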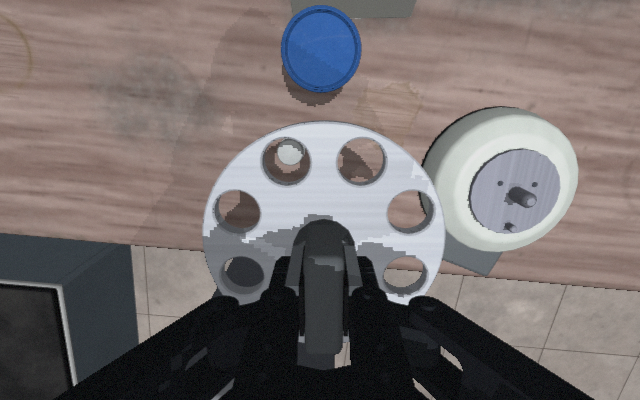

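Run:
```python
from fit import *
z=np.load('pics/w7_2.npz');C=(calibration('wrist'),z['R'],z['t']);p=z['p']
for dr in (.001,.002):
  print('disc',fit(C,p,(.428,-.071),.068,.1346,dr=dr,arc=lambda a:(np.abs(np.angle(np.exp(1j*a)))<1.5)))
  print('flange',fit(C,p,(.4445,-.2245),.036,.045,sgn=-1,dr=dr))
x0,y0=455,140
im=p[y0:y0+110,x0:x0+130];k=6;im=cv2.resize(im,None,fx=k,fy=k,interpolation=cv2.INTER_CUBIC);im2=np.clip(im.astype(float)*1.5,0,255).astype(np.uint8)
f=fit(C,p,(.4445,-.2245),.036,.045,sgn=-1,dr=.0015)
for zz,col,r in ((.045,(255,0,0),.036),(.0635,(0,255,0),.006),(.067,(0,0,255),.003)):
    t=np.linspace(0,6.28,60);q=proj(C,np.stack([f[1]+r*np.cos(t),f[2]+r*np.sin(t),t*0+zz],1));q=((q-[x0,y0]+.5)*k).astype(int)
    cv2.polylines(im2,[q.reshape(-1,1,2)],False,col,1)
save('w7d',im2)
```

```text
disc [54.3737  0.4245 -0.0725]
flange [52.5656  0.4445 -0.225 ]
disc [55.2613  0.425  -0.0715]
flange [58.5244  0.4445 -0.2245]
```

View pics/w7d.png

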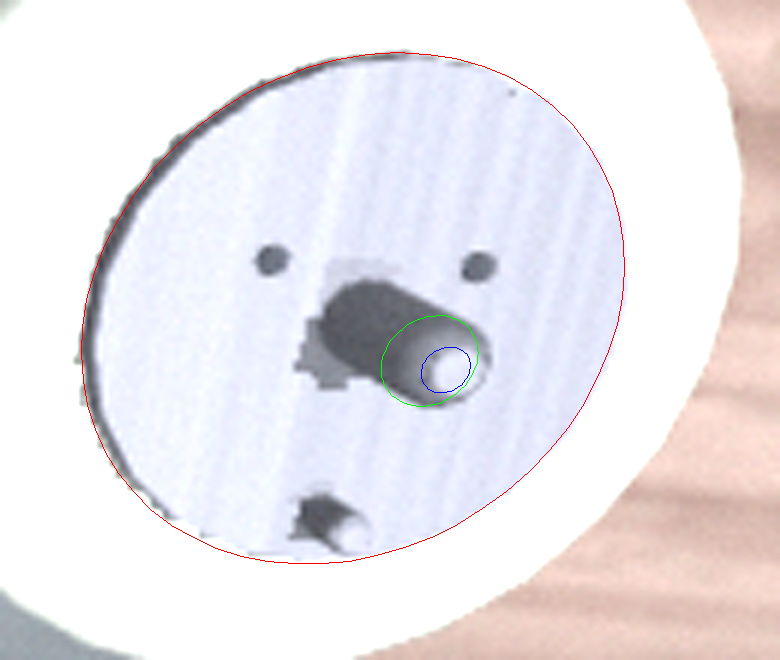

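Run:
```python
from fit import *
z=np.load('pics/w7_2.npz');C=(calibration('wrist'),z['R'],z['t']);p=z['p'];d=z['d']
v,u=np.mgrid[:400,:640];W=world(C,u,v,d)
print('disc z',np.median(W[135:200,320:335,2]),np.median(W[200:215,300:340,2]),'left/right',np.median(W[190:260,215:235,2][:, :3]),np.median(W[235:245,380:400,2]),np.median(W[235:245,270:275,2]))
F=W[160:180,490:530,2];print('flange z',np.median(F))
pl=W[125:205,250:400].reshape(-1,3);pl=pl[(abs(pl[:,2]-.134)<.006)];A=np.c_[pl[:,:2]-[.428,-.071],np.ones(len(pl))];print(np.linalg.lstsq(A,pl[:,2],rcond=None)[0])
for zz in (.132,.1335,.135): print(zz,fit(C,p,(.425,-.072),.068,zz,arc=lambda a:(np.abs(np.angle(np.exp(1j*a)))<1.9),rng=.005))
# fit wells 
yaw=np.radians(-84.27+90);
f=lambda a,b,h:ray(C,455-.5+a/6,140-.5+b/6,h)
s=f(449,370,.067);
for a,b in ((350,533),(347,530)):
  q=f(a,b,.054);print('shaft',s,'pin',q,np.degrees(np.arctan2(*(q-s)[[1,0]])),np.hypot(*(q-s)[:2]))
b=f(321,518,.045);sb=f(362,318,.045);print(np.degrees(np.arctan2(*(b-sb)[[1,0]])),b,sb)
im=p[110:310,200:450];k=3;im=cv2.resize(im,None,fx=k,fy=k,interpolation=cv2.INTER_CUBIC)
for r in (.068,):
  for cx,cy,col in ((.4248,-.072,(255,0,0)),(.428,-.0712,(0,255,0))):
    t=np.linspace(0,6.28,90);q=proj(C,np.stack([cx+r*np.cos(t),cy+r*np.sin(t),t*0+.1346],1));q=((q-[200,110]+.5)*k).astype(int)
    cv2.polylines(im,[q.reshape(-1,1,2)],False,col,1)
    for i in range(8):
        an=np.radians(5.7+22.5+45*i);q=proj(C,[[cx+.051*np.cos(an)+.0125*np.cos(tt),cy+.051*np.sin(an)+.0125*np.sin(tt),.1346] for tt in t]);q=((q-[200,110]+.5)*k).astype(int);cv2.polylines(im,[q.reshape(-1,1,2)],False,col,1)
save('w7e',im)
```

```text
disc z 0.13465783287035926 0.13474467860829986 left/right 0.13472254972449935 0.13462266675076895 0.13488276646033584
flange z 0.04510822839004407
[-0.00174316  0.00365525  0.13452028]
0.132 [51.1651  0.425  -0.0725]
0.1335 [50.4971  0.425  -0.072 ]
0.135 [47.6344  0.425  -0.072 ]
shaft [ 0.44453683 -0.22488976  0.067     ] pin [ 0.41716255 -0.22704267  0.054     ] -175.50311593078345 0.02745881263051526
shaft [ 0.44453683 -0.22488976  0.067     ] pin [ 0.41754976 -0.22652256  0.054     ] -176.53766979449563 0.027036420010056184
-175.4931289626323 [ 0.41573061 -0.22824695  0.045     ] [ 0.44477319 -0.22595774  0.045     ]
```

View pics/w7e.png

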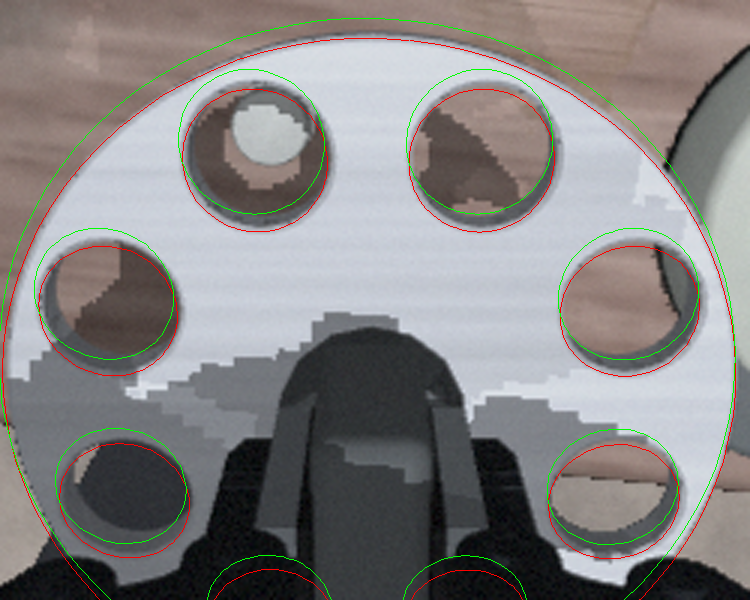

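Run:
```python
from mv import *
inc(.4476,-.2244,.16,-85.5)
```

```text
cur [ 0.428  -0.0711  0.1612] psi -84.28 tilt [   -3.2     4.2 -1000. ]
inc [  4.2 154.5   0.5] [-0.0045  0.0028  0.0213] dist 154.6 t 8.1167 j [-0.43 -0.21  2.15  0.    1.2   1.04] F [-0.3 -0.8 -3.3] [0.03 0.01 0.  ]
```

apply_moves(
  increments=[
    [1,35,0,0,0,0.005],
    [2,70,0,-0.002,0.001,0.01],
    [3,105,0,-0.0045,0.0028,0.015],
    [4,140,0,-0.0045,0.0028,0.021],
    [4.2,154.5,0,-0.0045,0.0028,0.021],
  ],
)

```text
t: 8.53
ee_pos: [0.4479, -0.2288, 0.161]
ee_rot: [0.001, 0.999, 0.038, 0.001]
contact_force: [-0.7, 0.2, -3.3]
finger_gap: 0.179
```

apply_moves(
  increments=[
    [0,0,0,0,0,0],
    [0,0,0,0,0,0],
    [0,0,0,0,0,0],
    [0,0,0,0,0,0],
  ],
)

```text
t: 8.87
ee_pos: [0.4477, -0.2275, 0.1607]
ee_rot: [0.001, 0.999, 0.038, 0.0]
contact_force: [-0.6, 0.1, -3.8]
finger_gap: 0.173
```

Run:
```python
from mv import *
inc(.4476,-.2244,.110,-85.5)
```

```text
cur [ 0.4477 -0.2275  0.1607] psi -85.61 tilt [ 5.0e-01 -1.5e+00 -1.0e+03]
inc [ 0.1 -3.1 50.7] [ 0.0015 -0.0004 -0.0019] dist 50.8 t 8.8667 j [-0.7  -0.03  1.99 -0.    1.18  0.8 ] F [-0.6  0.1 -3.8] [-0.01 -0.04  0.06]
```

apply_moves(
  increments=[
    [0,-3,15,0.0015,0,-0.002],
    [0,-3,35,0.0015,0,-0.002],
    [0,-3,48,0.0015,0,-0.002],
    [0,-3,48,0.0015,0,-0.002],
    [0,-3,48,0.0015,0,-0.002],
  ],
)

```text
t: 9.28
ee_pos: [0.4471, -0.2232, 0.1122]
ee_rot: [-0.001, 0.999, 0.04, -0.0]
contact_force: [-0.2, 0.8, -3.7]
finger_gap: 0.175
```

Run:
```python
from mv import *
inc(.4476,-.2244,.105,-85.5)
p,d=grab_frame('scene');save('s8',cv2.resize(p[190:300,280:400],None,fx=6,fy=6,interpolation=cv2.INTER_CUBIC))
C=cam('wrist');p,d=grab_frame('wrist');save('w8',p)
```

```text
cur [ 0.4471 -0.2232  0.1122] psi -85.42 tilt [-9.0e-01  1.3e+00 -1.0e+03]
inc [0.4 1.2 7.2] [-0.0014  0.0008  0.0014] dist 7.3 t 9.2833 j [-0.69  0.04  2.02  0.    1.08  0.8 ] F [-0.2  0.8 -3.7] [-0.03 -0.02 -0.06]
```

View pics/s8.png

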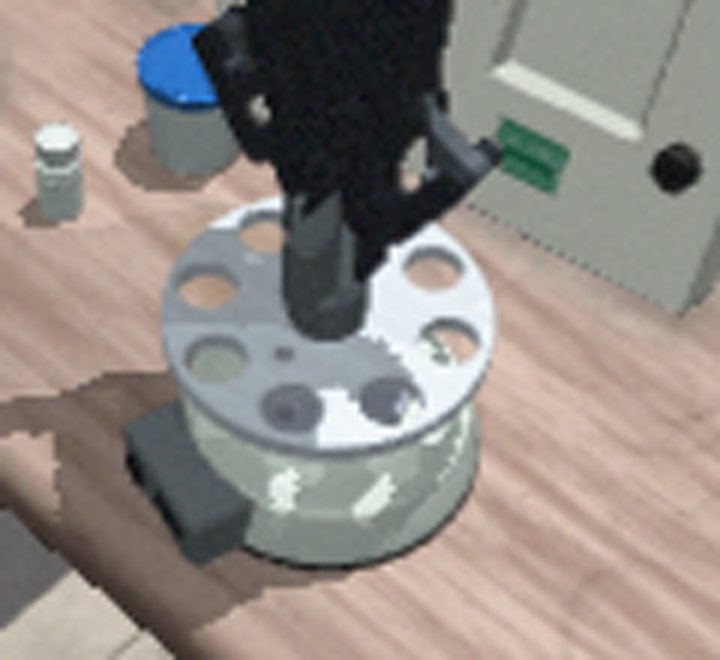

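apply_moves(
  increments=[
    [0.4,1.0,3,-0.0014,0.0008,0.0014],
    [0.4,1.0,6,-0.0014,0.0008,0.0014],
    [0.4,1.0,6,-0.0014,0.0008,0.0014],
    [0.4,1.0,6,-0.0014,0.0008,0.0014],
  ],
)

```text
t: 9.72
ee_pos: [0.4487, -0.2255, 0.1079]
ee_rot: [0.001, 0.999, 0.039, 0.001]
contact_force: [0.9, -0.0, -5.4]
finger_gap: 0.179
```

Run:
```python
from mv import *
inc(.4476,-.2244,.105,-85.5)
```

```text
cur [ 0.4487 -0.2255  0.1079] psi -85.53 tilt [    2.9    -2.5 -1000. ]
inc [-1.  -1.2  2.9] [ 0.0028 -0.0027 -0.0006] dist 3.3 t 9.7167 j [-0.69  0.05  2.02 -0.    1.07  0.8 ] F [ 0.9 -0.  -5.4] [-0.   -0.01  0.02]
```

apply_moves(
  increments=[
    [-0.4,-0.5,1,0.0012,-0.001,0],
    [-0.4,-0.5,2,0.0012,-0.001,0],
    [-0.4,-0.5,2,0.0012,-0.001,0],
    [-0.4,-0.5,2,0.0012,-0.001,0],
  ],
)

```text
t: 10.05
ee_pos: [0.4482, -0.225, 0.1058]
ee_rot: [0.001, 0.999, 0.039, 0.001]
contact_force: [-0.9, 0.2, -3.3]
finger_gap: 0.177
```

Run:
```python
from mv import *
inc(.4476,-.2244,.102,-85.5)
```

```text
cur [ 0.4482 -0.225   0.1058] psi -85.54 tilt [    1.6    -1.3 -1000. ]
inc [-0.5 -0.7  3.8] [ 0.0014 -0.0015 -0.0006] dist 3.9 t 10.05 j [-0.69  0.05  2.02  0.    1.06  0.8 ] F [-0.9  0.2 -3.3] [ 0.03  0.03 -0.01]
```

apply_moves(
  increments=[
    [-0.4,-0.4,1,0.001,-0.001,0],
    [-0.4,-0.4,2.5,0.001,-0.001,0],
    [-0.4,-0.4,4,0.001,-0.001,0],
    [-0.4,-0.4,5,0.001,-0.001,0],
    [-0.4,-0.4,5,0.001,-0.001,0],
  ],
)

```text
t: 10.47
ee_pos: [0.4475, -0.2245, 0.1004]
ee_rot: [-0.0, 0.999, 0.039, -0.0]
contact_force: [-0.6, -0.5, -4.5]
finger_gap: 0.177
```

Run:
```python
from mv import *
inc(.4476,-.2244,.102,-85.5)
```

```text
cur [ 0.4475 -0.2245  0.1004] psi -85.54 tilt [-0.e+00  1.e-01 -1.e+03]
inc [ 0.1 -0.1 -1.6] [-0.0001  0.     -0.0007] dist 1.6 t 10.4667 j [-0.69  0.06  2.03  0.    1.06  0.8 ] F [-0.6 -0.5 -4.5] [ 0.01  0.01 -0.01]
```

apply_moves(
  increments=[
    [0,0,1,0,0,0],
    [0,0,2,0,0,0],
    [0,0,3,0,0,0],
    [0,0,3,0,0,0],
  ],
)

```text
t: 10.8
ee_pos: [0.4474, -0.2244, 0.0972]
ee_rot: [-0.0, 0.999, 0.039, -0.0]
contact_force: [0.1, -0.4, -3.5]
finger_gap: 0.175
```

apply_moves(
  increments=[
    [0,0,1,0,0,0],
    [0,0,2,0,0,0],
    [0,0,3,0,0,0],
    [0,0,4,0,0,0],
    [0,0,4.5,0,0,0],
  ],
)

```text
t: 11.22
ee_pos: [0.4473, -0.2243, 0.0925]
ee_rot: [-0.0, 0.999, 0.039, -0.0]
contact_force: [-0.3, -0.7, -4.0]
finger_gap: 0.178
```

apply_moves(
  increments=[
    [0,0,1,0,0,0],
    [0,0,2,0,0,0],
    [0,0,3,0,0,0],
    [0,0,3,0,0,0],
  ],
)

```text
t: 11.55
ee_pos: [0.4472, -0.2242, 0.0892]
ee_rot: [-0.0, 0.999, 0.039, -0.0]
contact_force: [-0.5, -0.5, -3.7]
finger_gap: 0.176
```

apply_moves(
  increments=[
    [0,0,0.7,0,0,0],
    [0,0,1.4,0,0,0],
    [0,0,2,0,0,0],
    [0,0,2,0,0,0],
  ],
)

```text
t: 11.88
ee_pos: [0.4471, -0.2241, 0.0871]
ee_rot: [-0.001, 0.999, 0.039, -0.001]
contact_force: [-0.6, 0.2, -4.2]
finger_gap: 0.175
```

apply_moves(
  increments=[
    [0,0,1,0,0,0],
    [0,0,2,0,0,0],
    [0,0,3,0,0,0],
    [0,0,4,0,0,0],
    [0,0,4,0,0,0],
  ],
)

```text
t: 12.3
ee_pos: [0.447, -0.224, 0.0828]
ee_rot: [-0.001, 0.999, 0.039, -0.001]
contact_force: [-1.0, 0.2, -5.0]
finger_gap: 0.178
```

apply_moves(
  increments=[
    [0,0,0.4,0,0,0],
    [0,0,0.8,0,0,0],
    [0,0,1.2,0,0,0],
    [0,0,1.2,0,0,0],
  ],
)

```text
t: 12.63
ee_pos: [0.447, -0.224, 0.0817]
ee_rot: [-0.001, 0.999, 0.039, -0.001]
contact_force: [-1.0, 0.6, -2.2]
finger_gap: 0.178
```

apply_moves(
  increments=[
    [0,0,0.4,0,0,0],
    [0,0,0.7,0,0,0],
    [0,0,0.7,0,0,0],
  ],
)

```text
t: 12.88
ee_pos: [0.447, -0.2241, 0.0817]
ee_rot: [-0.001, 0.999, 0.039, -0.001]
contact_force: [-4.3, 3.3, 4.6]
finger_gap: 0.176
```

Run:
```python
from fit import *
inc(.4476,-.2244,.082,-85.5)
p,d=grab_frame('scene');save('s9',cv2.resize(p[190:300,280:400],None,fx=6,fy=6,interpolation=cv2.INTER_CUBIC))
C=cam('wrist');p,d=grab_frame('wrist')
v,u=np.mgrid[:400,:640];W=world(C,u,v,d);pl=W[125:205,250:400].reshape(-1,3);pl=pl[(abs(pl[:,2]-.055)<.008)];A=np.c_[pl[:,:2]-[.4446,-.2255],np.ones(len(pl))];print(len(pl),np.linalg.lstsq(A,pl[:,2],rcond=None)[0],np.median(pl[:,2]))
```

```text
cur [ 0.447  -0.2241  0.0817] psi -85.54 tilt [   -1.9     1.5 -1000. ]
inc [ 0.5  0.4 -0.3] [-0.0017  0.0017 -0.0006] dist 0.7 t 12.8833 j [-0.69  0.09  2.03 -0.    1.02  0.8 ] F [-4.3  3.3  4.6] [0.48 0.68 0.01]
8010 [-0.00047208  0.00108171  0.05480665] 0.05501235138291383
```

View pics/s9.png

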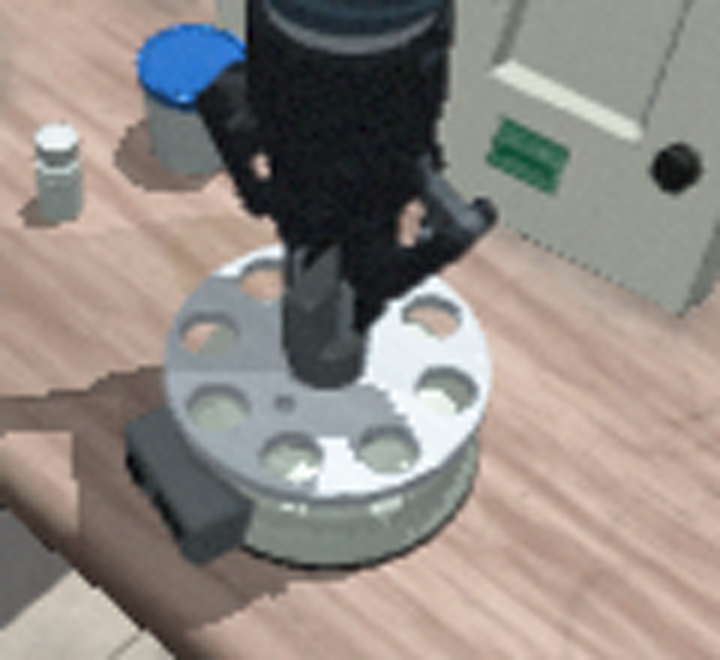

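The disc top is at 0.055 m, level, and the force has reversed, so the carousel is seated. Next I let go.

apply_moves(
  increments=[
    [0,0,-0.3,0,0,0],
    [0,0,-0.3,0,0,0],
    [0,0,-0.3,0,0,0],
    [0,0,-0.3,0,0,0],
    [0,0,-0.3,0,0,0],
  ],
  gripper=0.4,
)

```text
t: 13.4
ee_pos: [0.4472, -0.2242, 0.082]
ee_rot: [-0.001, 0.999, 0.039, -0.001]
contact_force: [0.4, -0.2, -0.2]
finger_gap: 0.7
```

apply_moves(
  increments=[
    [0,0,0,0,0,0],
    [0,0,0,0,0,0],
    [0,0,0,0,0,0],
  ],
)

```text
t: 13.65
ee_pos: [0.4473, -0.2242, 0.082]
ee_rot: [-0.001, 0.999, 0.039, -0.001]
contact_force: [0.1, 0.3, -0.8]
finger_gap: 0.698
```

apply_moves(
  increments=[
    [0,0,-8,0,0,0],
    [0,0,-25,0,0,0],
    [0,0,-55,0,0,0],
    [0,0,-90,0,0,0],
    [0,0,-125,0,0,0],
  ],
)

```text
t: 14.07
ee_pos: [0.4469, -0.224, 0.2085]
ee_rot: [-0.001, 0.999, 0.039, -0.001]
contact_force: [1.2, -0.2, 0.1]
finger_gap: 0.7
```

apply_moves(
  increments=[
    [0,0,0,0,0,0],
    [0,0,0,0,0,0],
    [0,0,0,0,0,0],
    [0,0,0,0,0,0],
  ],
)

```text
t: 14.4
ee_pos: [0.4462, -0.2234, 0.2071]
ee_rot: [-0.002, 0.999, 0.039, -0.002]
contact_force: [0.2, 0.0, 0.3]
finger_gap: 0.696
```

Run:
```python
from fit import *
C=cam('wrist');p,d=grab_frame('wrist');save('w10',p)
v,u=np.mgrid[:400,:640];W=world(C,u,v,d)
s=(d>0)&(np.hypot(W[...,0]-.4446,W[...,1]+.2255)<.07)&(abs(W[...,2]-.055)<.008)
pl=W[s];A=np.c_[pl[:,:2]-[.4446,-.2255],np.ones(len(pl))];print(len(pl),np.linalg.lstsq(A,pl[:,2],rcond=None)[0],np.median(pl[:,2]))
T=W[(d>0)&(np.hypot(W[...,0]-.4446,W[...,1]+.2255)<.03)&(W[...,2]>.1)&(W[...,2]<.13)];print('bar top',np.median(T[:,2]))
p,d=grab_frame('scene');save('s10',p[100:360,180:500]);print(read_state()['t'],read_state()['contact_force'])
```

```text
10952 [0.00332465 0.00058985 0.05486433] 0.05507106187859488
bar top 0.11285913297678465
14.5 [ 0.13827403  0.42771449 -0.09159272]
```

View pics/w10.png

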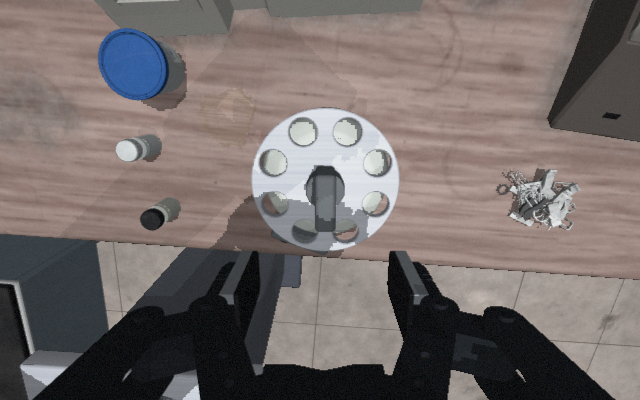

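View pics/s10.png

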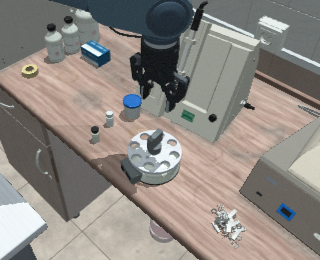

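The carousel sits flat on the drive unit: disc top at 0.055 m and bar top at 0.113 m, both as expected. The gripper is clear, and the bystanders stand where they were.

```bash
python3 -c "
from bench import *
print(hand_in())"
```

```text
the job is handed in; nothing more can be done
None
```

I put the carousel on the drive unit, released it, and handed the job in at about 14.5 s of the 67 s allowed. I gripped it by the bar handle and lowered it over the shaft in small steps. The pin entered its hole without any searching, and the wrist force stayed within a few newtons until the carousel touched the flange.

**Last checks:**
- **Seating:** the disc top measured 0.055 m, which is flange height plus 10 mm. Tilt was about 0.2°, and the bar top was at 0.113 m.
- **Release:** after I opened the gripper and backed off, the wrist force was about 0 N, with the gripper well above the carousel.
- **Bystanders:** those visible in the final pictures look undisturbed. I judged this by eye and did not measure it.

**What disagreed:** my first estimates of the carousel and seat positions differed by up to about 4 mm between views. I had taken some wrist-camera readings before the arm had settled. I measured the offset again from a settled wrist picture showing both the held carousel and the drive unit, and the descent confirmed it.

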